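# Fit a gas purifier cartridge and lock the purge flow

## Robot

A 6-joint arm with a two-finger parallel gripper is mounted at the origin on the work surface. World frame = base frame: x ahead of the robot, y to its left, z up, the work surface at z = 0. Lengths are in m, angles in rad, forces in N, time in s.
With the tool pointing down it reaches from about 0.325 to 0.9 m from the base axis. Payload 6.1 kg.
Tool frame: the origin (TCP) lies on the mounting face of the last link; the fingertips stand 182 mm ahead of it and the grasp point (between the pads) lies 164 mm ahead of it (tip_reach is the distance from the TCP to the fingertips, in m); z points along the fingers, y is the line along which they close (so a half turn about z gives the same grasp; the last joint's range is limited). The gripper opens to 87 mm and grips with 3 to 60 N. Pads are 19 mm wide; open, the fingers measure 117 mm over their backs; the gripper's body (75 mm by 190 mm) begins 51 mm behind the grasp point.
Start: joints at [1.192, 0.22, 1.526, -0, 1.395, -0.126], TCP at [0.156, 0.605, 0.405] pointing down, gripper open.
Joint ranges: [-2.98, 2.98], [-0.91, 2.08], [0.09, 2.57], [-1.24, 4.39], [0.2, 2.65], [-2.68, 2.68]. Speed limits (rad/s): [2.57, 2.57, 3.01, 3.14, 3.14, 3.14].

## Interface

Orientations are given as a unit quaternion [x, y, z, w].
In Python, from rig import * gives the robot as it stands. The module is installed in compiled form; this text tells all that it offers.
- The arm moves only by the tool step_arm, never from a script. Its argument "plan" is a list of rows, each an object with "claw": the opening in per cent of the stroke, from 0 (shut) to 100 (fully open); "offset": the shift along the tool's x, y, z in m, a list of three; "rot": the turn, a rotation vector about the tool's x, y, z in degrees, a list of three. In form: [{"claw": claw, "offset": [x, y, z], "rot": [rx, ry, rz]}, ...]. A call has 1 to 12 rows; each row shifts and turns the commanded pose from where the row before left it, along the tool's axes as they then stand; what a row does not reach is not made up. A row lasts 1/8 s, in which the tool goes at most 62.5 mm and 10.7 degrees, less where a joint would pass 70% of its speed; a pose out of reach is approached as far as the arm can. A call with a gripper value outside its range is refused whole. The fingers move at their own pace and stop on an object; the grip force is fixed at half the most. Time passes only in rows, so rows that do not move let the fingers close. It gives the time, the measured TCP pose, the force, the opening and the grip force at its end, in the units of the state.
- sense(): the state, without advancing time (a new reading comes with each control period).
- capture(name): name is "scene" or "side" or "wrist"; returns a dict with "frame" (420x560x3 uint8, red, green, blue), "fx", "fy", "cx", "cy" (pixels), "origin" and "attitude" of the camera in the world. Camera axes: x right, y up, looking along -z (the intrinsics and any distortion apply to the point x, -y, -z); pixel columns grow to the right and rows downward; lengths in m; the calibration is good to about 2 mm. The wrist camera is an equidistant fisheye: a pixel r from the principal point sees the ray r / f radians off the axis. A picture is of the moment at which its call begins. There is no depth.
- finish_job(): hands the job in; it is judged then, once.
The state is a dict: "clock": time; "joint_pos": joint angles; "joint_vel": joint speeds; "tau": joint torques, N m; "tcp_pos": TCP position; "orientation": TCP orientation; "contact_force": force on the tool from outside, world axes, zero at the start; "ft_torque": the same for the moment, N m; "finger_gap": finger opening in m; "grasp_force": force on a finger pad.
Only numpy, scipy, OpenCV 4.12 (cv2) and the standard library are available. Lean on these libraries where they do the work, as an engineer would, in place of code of your own. Each camera call takes 0.05 s, during which the arm holds its last target. There are 200 camera calls.

## Task

Put the nitrogen purge of the microtome back in service. Stand the fresh (blue) purifier cartridge in the panel's bayonet socket, press it in against the spring and twist it clockwise to the stop; then turn the flow knob clockwise until its pointer is on the red mark, and lastly slide the yellow-tabbed lock cover fully home over the knob. Leave the spent pink cartridge and the other things on the bench where they are.

Things in the scene. Friction and masses are not known exactly. Their poses are not given: they have to be found in the camera images.
- fresh_center (a point): Fresh purifier cartridge with BLUE sleeve, blue ring on its cap, blue stripe on its grip bar. Stands upright, loose on the bench, 0.25 to 0.45 kg, 156 mm tall; this point is on its axis 78 mm above the foot, z up. Round body and cap, dia 62 to 66, from 24 to 124 mm above the foot; grip bar above, spigot below.
- fresh_bar (a point): Middle of the fresh cartridge's white grip bar, on its axis, 140 mm above the foot. Bar: 56 mm long along the cartridge's x, 14 mm thick along y, 32 mm high (124 to 156 mm above the foot). It lies in line with the lugs, so it shows where they are; a half turn makes no difference. Grip it across its thickness from above.
- fresh_foot (a point): Centre of the fresh cartridge's foot. Black spigot, dia 49 with a tapered nose, 24 mm high up to the body's shoulder; two opposite lugs along the cartridge's +x and -x, 6 to 14.5 mm above the foot, 11 mm wide, tips 33 mm from the axis.
- spent_center (a point): Spent cartridge, same shape and size but PINK where the fresh one is blue; stands loose on the bench. Point on its axis, 78 mm up. Not to be disturbed.
- socket_mouth (a point): Bayonet socket: upright aluminium cup, dia 90, on the left (+y) end of the fixed purge panel. Point at the centre of its mouth, level with the rim, 70 mm above the bench. Axes are the panel's: x away from the robot, y left, z up; the panel may be turned. Bore dia 54. Cartridge centre is 72 mm above the rim if the lugs stand on it, 62 on the spring, 54 pressed home, 56.5 locked and let go.
- socket_slot (a point): One of the two entry slots (green marks on the rim), 40 mm from the socket's axis along the panel's +x, rim height; the other is opposite. Slots are 17 mm wide. With the lugs in them the spigot drops until the foot, 16 mm below the rim, meets a spring poppet; 5 rising to 9 N (cartridge's own weight included) presses it 8 mm further, until its shoulder meets the rim.
- socket_stop (a point): One of the two red marks on the rim, 40 mm from the axis, 60 degrees clockwise (from above) of socket_slot: where the lug stands when twisted to the hard stop. Turn clockwise while held pressed in; anticlockwise is blocked. Let go there, the spring lifts the cartridge 2.5 mm and holds its lugs up under the lip.
- knob_grip (a point): Flow knob on the grey regulator block of the same panel, 170 mm right (-y) and 50 mm beyond (+x) of the socket in panel axes. Black bar grip 44 mm long, 12 mm thick, on a skirt dia 48, turning about the vertical. Point on the axis 90 mm above the bench; bar from 69 to 100 mm, skirt top at 70 mm. The bar points at knob_pointer: grip across that line, from above.
- knob_pointer (a point): Tip of the knob's white pointer, 33 mm from the knob's axis, in line with the bar, 66 mm above the bench.
- mark_tip (a point): Red set mark on the dial, at the same radius (33 mm) and height as the pointer tip; it does not move during the job. The pointer is on the mark when both points coincide.
- flow_knob (a joint): Angle of the knob, rad, growing clockwise seen from above, range 0 to 4.71; it stays where it is left (friction 0.06 N m). At 0 the pointer stands 135 degrees anticlockwise from the panel's x axis.
- set_mark (a joint): Angle of the red mark on the same scale as joint flow_knob; at the start the mark lies 0.4 to 1.45 rad clockwise of the pointer.
- lock_tab (a point): Middle of the yellow tab on the near (-x) end of the lock cover, a clear hood 74 x 78 mm, top 108 mm above the bench, on two rails along panel x. Tab: 40 mm wide along y, 10 mm thick along x, from 108 to 136 mm above the bench, point at 122 mm. Below it a yellow end wall reaches down to 60 mm, its outer face 2 mm nearer the robot than the tab's. 2 to 4 N moves it.
- lock_cover (a joint): Travel of the lock cover, m, growing along the panel's +x: 0 to 0.015 at the start (open, leading edge at least 63 mm short of the knob's axis), 0.115 at the end stop, where it covers the knob. It stays where it is left.
- flowmeter_top (a point): Top of the panel's upright flow tube, a fixed clear column on metal blocks, 32 mm square, reaching 220 mm above the bench; in panel axes it stands 92 mm nearer (-x) and 28 mm left (+y) of the socket's axis: keep clear of it.
- solvent_bottle_center (a point): White round plastic bottle with a red cap, dia 68, 165 mm tall, loose; point at its middle, 82 mm up.
- resin_jar_center (a point): Amber glass jar with a black lid, dia 72, 105 mm tall, loose; point 52 mm up.
- tube_rack_center (a point): Blue rack with green-capped tubes, 70 x 150 mm, 117 mm tall, loose, long along y; point 58 mm up.
- knife_box_center (a point): Flat black knife box with a clear lid, 50 x 160 mm (long along y), 32 mm tall, loose, in front of the panel; point 16 mm up.
- petri_stack_center (a point): Stack of clear dishes, dia 91, 42 mm tall, loose, to the left of the panel; point 21 mm up.
- spanner_grip (a point): Open-ended spanner, 160 mm long, lying flat on the bench behind the panel (+x side), long along y; point at its handle's middle.

How it is judged:
By the outcome, as a careful person would: the job done as asked, in the order asked, and still so for the second after the job is handed in, with the robot touching nothing.
It also fails if it takes over 64 s, if anything falls off the work surface, if the arm or the gripper's body presses on something with over 40 N, if the wrist force passes 120 N, or if a joint passes its speed limit or range.

## Working session

There is one attempt and no reset: what is moved stays moved. The work goes in short steps, Python scripts to look and compute and a tool call to move; the robot and the scene stay as the last step left them, time stands still between calls to the robot, and variables do not carry over. Pictures are saved under pics/ and viewed, at most 11 in all, crops included, and the job is handed in when it is done.

Besides the shell and the picture viewer there is one more tool, called after "Call:" in YAML: its name, and indented under it one key for each argument. step_arm: Moves the arm, as the interface text tells. Its arguments: {"type":"object","properties":{"plan":{"type":"array","items":{"type":"object","properties":{"claw":{"type":"number"},"offset":{"type":"array","items":{"type":"number"}},"rot":{"type":"array","items":{"type":"number"}}}}}},"required":["plan"]}

```bash
mkdir -p pics; cat > h.py <<'E'
from rig import *
import numpy as np, cv2
from scipy.spatial.transform import Rotation as R
def snap(n,f):
    c=capture(n); cv2.imwrite(f'pics/{f}.png',c['frame'][:,:,::-1]); np.save(f'pics/{f}.npy',c,allow_pickle=True); return c
def load(f): return np.load(f'pics/{f}.npy',allow_pickle=True).item()
def rot(c):
    a=np.array(c['attitude']); return a if a.shape==(3,3) else R.from_quat(a).as_matrix()
def ray(c,u,v,fish=False):
    x=(u-c['cx'])/c['fx']; y=(v-c['cy'])/c['fy']
    if fish:
        t=np.hypot(x,y); s=np.sin(t)/t if t>1e-9 else 1; d=np.array([x*s,-y*s,-np.cos(t)])
    else: d=np.array([x,-y,-1.])
    return np.array(c['origin']),rot(c)@d
def onz(c,u,v,z,fish=False):
    o,d=ray(c,u,v,fish); return o+d*(z-o[2])/d[2]
def proj(c,p,fish=False):
    q=rot(c).T@(np.array(p)-c['origin']); x,y,z=q[0],-q[1],-q[2]
    r=np.hypot(x,y); k=np.arctan2(r,z)/r if fish else 1/z
    return c['cx']+c['fx']*x*k, c['cy']+c['fy']*y*k
E
python3 - <<'E'
from h import *
for n in ('scene','side','wrist'):
    c=snap(n,n+'0'); print(n,{k:np.round(v,3).tolist() if k!='frame' else 0 for k,v in c.items()})
a=np.vstack([load('scene0')['frame'],load('side0')['frame']])
print(sense())
E
```

```text
scene {'frame': 0, 'fx': 415.319, 'fy': 415.319, 'cx': 276.605, 'cy': 208.128, 'origin': [1.021, 0.563, 0.971], 'attitude': [0.121, 0.308, 0.884, 0.331]}
side {'frame': 0, 'fx': 530.905, 'fy': 530.905, 'cx': 270.475, 'cy': 208.102, 'origin': [0.234, -0.915, 0.859], 'attitude': [0.464, -0.08, -0.131, 0.872]}
wrist {'frame': 0, 'fx': 325.192, 'fy': 325.192, 'cx': 282.455, 'cy': 213.455, 'origin': [0.09, 0.623, 0.383], 'attitude': [-0.099, -0.076, 0.607, 0.785]}
{'clock': 0.15, 'joint_pos': array([ 1.19191615e+00,  2.21065135e-01,  1.52734234e+00,  1.08349029e-05,
        1.39472205e+00, -1.26091622e-01]), 'joint_vel': array([-0.00051429, -0.00288766, -0.00397595,  0.00063219, -0.0024705 ,
        0.00017743]), 'tau': array([-3.34422739e-04, -4.95189464e+01, -3.87880969e+01,  6.99971477e-02,
        5.30961121e-02, -6.50592642e-05]), 'tcp_pos': array([0.15623583, 0.60494491, 0.40387902]), 'orientation': array([ 1.26058920e-01,  9.92022458e-01, -7.42741125e-04, -1.97128545e-04]), 'contact_force': array([-0.01526364,  0.02764744, -0.03183072]), 'ft_torque': array([ 0.02166641,  0.00655678, -0.04628983]), 'grasp_force': 0.0, 'finger_gap': 0.08679445516618081}
```

View pics/scene0.png

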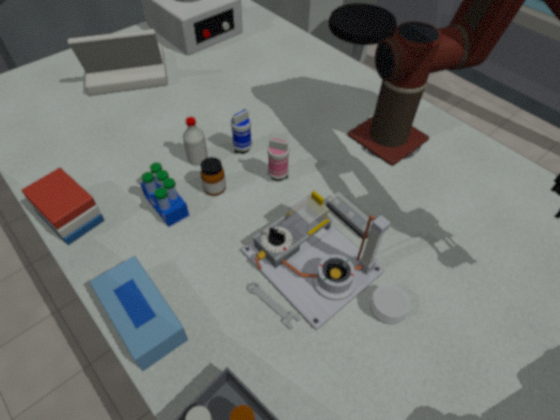

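View pics/side0.png

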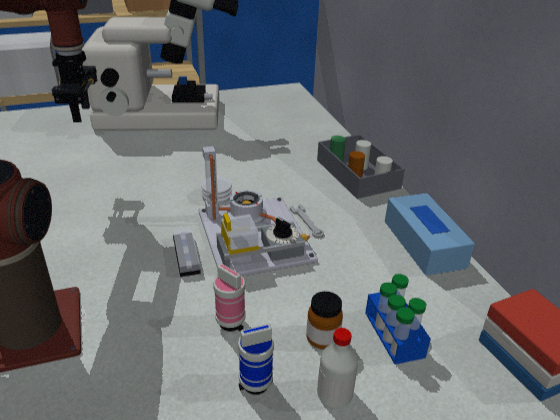

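The scene view shows the fresh blue cartridge at about (241,132), pink at (278,160), socket at (335,272), knob at (275,238), and flow tube at (375,240). In the side view blue is at (256,360), socket at (247,203), and knob at (282,232).

```bash
python3 - <<'E'
from h import *
s,d=load('scene0'),load('side0')
def tri(a,b):
    o1,d1=ray(s,*a); o2,d2=ray(d,*b); d1/=np.linalg.norm(d1); d2/=np.linalg.norm(d2)
    t=np.linalg.lstsq(np.c_[d1,-d2],o2-o1,rcond=None)[0]; p,q=o1+t[0]*d1,o2+t[1]*d2
    return np.round((p+q)/2,4),np.round(np.linalg.norm(p-q),4)
print('socket',onz(s,335,271,.07),onz(d,247,199,.07))
print('knob',onz(s,276,236,.09),onz(d,282,228,.09))
print('tube',tri((381,222),(209,150)))
for n,c in(('s',s),('d',d)):
    h=cv2.cvtColor(c['frame'],cv2.COLOR_RGB2HSV)
    for nm,lo,hi in(('blue',(108,140,60),(130,255,255)),('pink',(160,70,100),(179,190,255)),('yellow',(22,150,100),(34,255,255))):
        m=cv2.inRange(h,lo,hi); k,l,st,ce=cv2.connectedComponentsWithStats(m)
        print(n,nm,[(st[i].tolist(),ce[i].round(1).tolist()) for i in range(1,k) if st[i,4]>15])
def crop(c,x,y,w,h,f=4): return cv2.resize(c['frame'][y:y+h,x:x+w],(w*f,h*f),interpolation=cv2.INTER_CUBIC)
a=crop(s,215,95,100,70); b=crop(d,215,255,100,70)
e=crop(s,240,185,100,75);g=crop(d,215,190,100,75)
cv2.imwrite('pics/crops.png',np.vstack([np.hstack([a,b]),np.hstack([e,g])])[:,:,::-1])
E
```

```text
socket [0.56254847 0.27305585 0.07      ] [0.55651546 0.26565994 0.07      ]
knob [0.61306814 0.10827945 0.09      ] [0.59594964 0.08453447 0.09      ]
tube (array([0.4652, 0.3004, 0.2159]), np.float64(0.0004))
s blue [([238, 119, 11, 7, 40], [243.4, 122.6]), ([234, 133, 16, 14, 177], [241.7, 139.2]), ([141, 183, 47, 43, 460], [167.9, 207.6]), ([127, 282, 7, 10, 19], [129.4, 286.3]), ([118, 291, 27, 12, 103], [131.2, 296.8]), ([122, 302, 27, 23, 139], [134.8, 311.9]), ([143, 303, 7, 5, 17], [145.8, 305.2])]
s pink [([270, 148, 15, 6, 60], [276.4, 150.9]), ([273, 158, 15, 18, 182], [280.0, 167.2])]
s yellow [([312, 192, 11, 13, 48], [318.0, 196.9]), ([308, 219, 20, 16, 75], [318.1, 226.4]), ([258, 251, 8, 8, 36], [261.5, 254.5]), ([331, 269, 10, 9, 73], [335.2, 273.0])]
d blue [([202, 0, 116, 89, 4465], [261.1, 43.2]), ([81, 23, 16, 16, 92], [88.3, 30.0]), ([193, 25, 3, 10, 17], [193.9, 29.9]), ([0, 26, 38, 8, 111], [16.9, 29.9]), ([37, 26, 13, 6, 37], [42.7, 28.5]), ([191, 34, 6, 18, 48], [193.9, 42.8]), ([150, 44, 15, 18, 86], [156.2, 53.3]), ([192, 53, 6, 6, 21], [194.8, 55.6]), ([179, 77, 8, 7, 30], [182.0, 80.4]), ([309, 81, 5, 14, 28], [311.3, 88.0]), ([24, 102, 31, 6, 70], [39.4, 104.7]), ([7, 105, 12, 5, 28], [12.5, 107.0]), ([410, 205, 40, 29, 527], [429.4, 219.2]), ([366, 292, 64, 72, 1465], [398.8, 335.2]), ([244, 325, 25, 8, 59], [255.8, 328.6]), ([241, 340, 31, 14, 227], [258.0, 347.4]), ([240, 355, 32, 32, 639], [255.5, 371.8])]
d pink [([220, 265, 18, 10, 39], [228.5, 269.6]), ([215, 277, 22, 14, 149], [223.5, 285.2]), ([241, 277, 2, 9, 16], [241.4, 281.0]), ([215, 294, 28, 29, 535], [228.5, 309.0])]
d yellow [([224, 213, 7, 18, 72], [227.2, 221.8]), ([227, 238, 3, 8, 16], [228.4, 241.3]), ([228, 246, 31, 8, 115], [242.3, 249.7])]
```

View pics/crops.png

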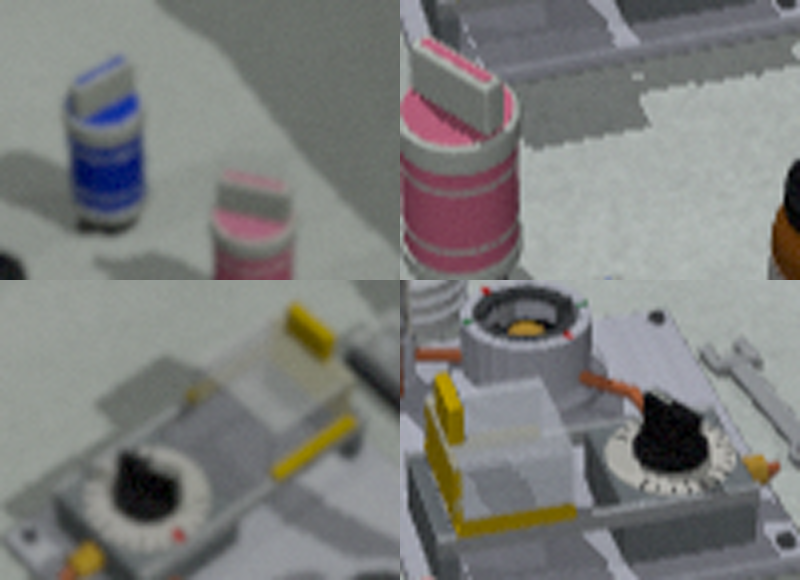

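The crop shows the blue bar's top stripe running from scene (234.5,115.7) to (245.5,109.3). The socket has green and red marks, the knob pointer is visible, and the cover tab is at scene (318,197).

```bash
python3 - <<'E'
from h import *
s,d=load('scene0'),load('side0')
a,b=onz(s,234.5,115.7,.156),onz(s,245.5,109.3,.156); print('bar',a,b,(a+b)/2,np.degrees(np.arctan2(*(b-a)[1::-1])))
m=cv2.inRange(cv2.cvtColor(d['frame'],cv2.COLOR_RGB2HSV),(108,140,60),(130,255,255))
ys,xs=np.nonzero(m[322:335,240:273]); P=np.array([onz(d,x+240,y+322,.156) for x,y in zip(xs,ys)])[:,:2]
c=P.mean(0); w=np.linalg.svd(P-c)[2][0]; print(c,np.degrees(np.arctan2(w[1],w[0])),len(P))
print('tab',onz(s,318,197,.122))
# tcp-camera relation
q=sense(); W=load('wrist0'); Rt=R.from_quat(q['orientation']).as_matrix()
print(Rt.T@(np.array(W['origin'])-q['tcp_pos']), Rt.T@rot(W), Rt)
E
```

```text
bar [ 0.44598762 -0.27557833  0.156     ] [ 0.40130084 -0.27790738  0.156     ] [ 0.42364423 -0.27674286  0.156     ] -177.0164750777653
[ 0.42273596 -0.27681003] -178.85066477603792 59
tab [0.45938963 0.10297393 0.122     ]
[0.06837844 0.00082158 0.02084183] [[-9.08683439e-04  9.68710644e-01  2.48191182e-01]
 [ 9.99999546e-01  9.51106388e-04 -5.10245981e-05]
 [-2.85484290e-04  2.48191023e-01 -9.68711069e-01]] [[-9.68218220e-01  2.50106267e-01 -5.78370177e-04]
 [ 2.50106852e-01  9.68217194e-01 -1.42393213e-03]
 [ 2.03853600e-04 -1.52333138e-03 -9.99998819e-01]]
```

Call:
step_arm:
  plan:
    - {"claw": 100,"offset": [0,0,-0.05],"rot": [0,0,-8.25]}
    - {"claw": 100,"offset": [0,0,-0.05],"rot": [0,0,-8.25]}
    - {"claw": 100,"offset": [-0.038,-0.046,0],"rot": [0,0,0]}
    - {"claw": 100,"offset": [-0.038,-0.046,0],"rot": [0,0,0]}
    - {"claw": 100,"offset": [-0.038,-0.046,0],"rot": [0,0,0]}
    - {"claw": 100,"offset": [-0.038,-0.046,0],"rot": [0,0,0]}
    - {"claw": 100,"offset": [-0.038,-0.046,0],"rot": [0,0,0]}
    - {"claw": 100,"offset": [-0.038,-0.046,0],"rot": [0,0,0]}
    - {"claw": 100,"offset": [-0.038,-0.046,0],"rot": [0,0,0]}
    - {"claw": 100,"offset": [-0.038,-0.046,0],"rot": [0,0,0]}
    - {"claw": 100,"offset": [0,0,0],"rot": [0,0,0]}

```text
clock: 1.52
tcp_pos: [0.4752, 0.2449, 0.504]
orientation: [-0.015, 1.0, -0.001, -0.0]
contact_force: [-0.7, 0.3, 0.2]
finger_gap: 0.087
grasp_force: 0.0
```

```bash
python3 - <<'E'
from h import *
c=snap('wrist','w1'); q=sense(); print(q['tcp_pos'],q['orientation'],q['joint_pos'],c['origin'])
print(proj(c,(.56,.27,.07),True),proj(c,(.6,.1,.09),True))
f=cv2.resize(c['frame'],(800,600),interpolation=cv2.INTER_CUBIC); cv2.imwrite('pics/w1b.png',f[:,:,::-1])
E
```

```text
[0.4740281  0.24653049 0.50416424] [-1.56159549e-02  9.99877869e-01 -7.77054247e-05 -6.18740422e-04] [ 3.31863557e-01 -4.49382161e-02  1.62533990e+00  2.37163186e-04
  1.56241542e+00 -1.27016809e+00] [0.40706848 0.24394543 0.48340337]
(np.float64(298.6548792528475), np.float64(247.68414264882088)) (np.float64(174.70575346979683), np.float64(275.13929772635504))
```

View pics/w1b.png

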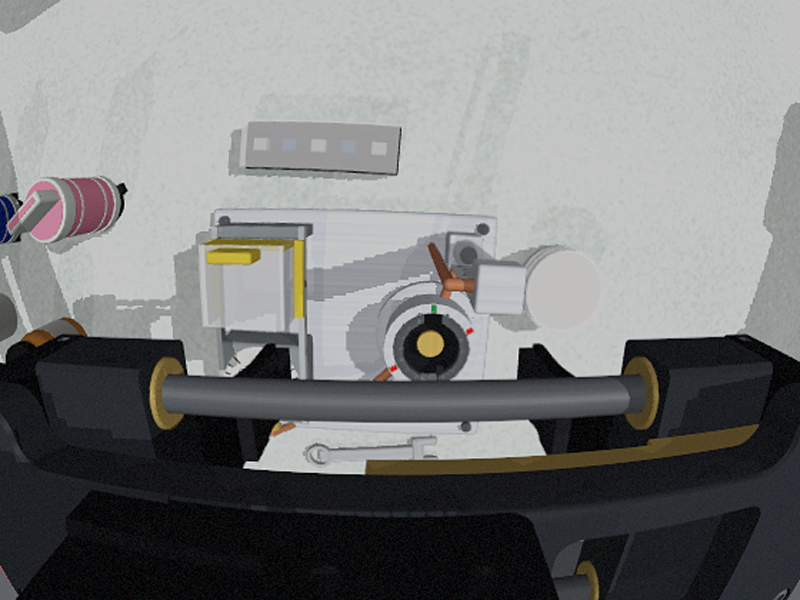

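The wrist view shows, at 800×600 scale, the socket at (430,345), its near green mark at (433,309), and red marks at (470,331) and (393,369). The panel bolts are at (484,228) and (466,427), and the tab is at (232,257). The flow tube top is at (500,287).

```bash
python3 - <<'E'
from h import *
c=load('w1'); h=cv2.cvtColor(c['frame'],cv2.COLOR_RGB2HSV)
def cc(lo,hi,mn,z,box=(100,140,360,320)):
    m=cv2.inRange(h,lo,hi); x0,y0,x1,y1=box; M=np.zeros_like(m); M[y0:y1,x0:x1]=m[y0:y1,x0:x1]
    k,l,st,ce=cv2.connectedComponentsWithStats(M)
    for i in range(1,k):
        if st[i,4]>=mn: print(st[i].tolist(),ce[i].round(1),onz(c,*ce[i],z,True).round(4))
print('red');cc((0,150,100),(6,255,255),3,.07)
print('red2');cc((174,150,100),(179,255,255),3,.07)
print('green');cc((50,120,60),(85,255,255),3,.07)
print('yel');cc((20,140,90),(34,255,255),20,.136)
P=[onz(c,u*.7,v*.7,.01,True) for u,v in((223,220),(484,228),(466,427))]
print(np.round(P,4))
for i,j in((0,1),(2,1)):
    e=P[j]-P[i]; print(np.degrees(np.arctan2(e[1],e[0])))
s=load('scene0'); h=cv2.cvtColor(s['frame'],cv2.COLOR_RGB2HSV); c2=c; 
m=cv2.inRange(h,(0,120,90),(8,255,255))|cv2.inRange(h,(172,120,90),(179,255,255)); k,l,st,ce=cv2.connectedComponentsWithStats(m[200:300,240:380]); print([(st[i,4],ce[i]+[240,200],onz(s,*(ce[i]+[240,200]),.066).round(4)) for i in range(1,k)])
E
```

```text
red
[327, 230, 4, 4, 10] [328.4 231.3] [0.5357 0.309  0.07  ]
[273, 256, 5, 4, 12] [275.2 257.7] [0.5755 0.2385 0.07  ]
red2
green
[302, 214, 3, 5, 13] [303.1 215.7] [0.515  0.2739 0.07  ]
yel
[144, 167, 69, 55, 569] [197.5 185.9] [0.4671 0.1514 0.136 ]
[145, 174, 37, 11, 369] [163.2 179. ] [0.4596 0.1107 0.136 ]
[292, 231, 19, 12, 44] [301.4 235.4] [0.5208 0.2683 0.136 ]
[106, 251, 22, 49, 329] [115.9 273.4] [0.5822 0.033  0.136 ]
[[0.44   0.0516 0.01  ]
 [0.4442 0.3275 0.01  ]
 [0.6726 0.324  0.01  ]]
89.12821251363275
179.1152027417816
[(np.int32(1), array([284., 248.]), array([0.6111, 0.1379, 0.066 ])), (np.int32(1), array([287., 265.]), array([0.6394, 0.1806, 0.066 ])), (np.int32(1), array([290., 267.]), array([0.6375, 0.1898, 0.066 ])), (np.int32(1), array([357., 266.]), array([0.5082, 0.2981, 0.066 ])), (np.int32(1), array([315., 276.]), array([0.6081, 0.2491, 0.066 ]))]
```

Call:
step_arm:
  plan:
    - {"claw": 100,"offset": [0.0067,-0.0522,0.0084],"rot": [0,0,0]}
    - {"claw": 100,"offset": [0.0067,-0.0522,0.0084],"rot": [0,0,0]}
    - {"claw": 100,"offset": [0.0067,-0.0522,0.0084],"rot": [0,0,0]}
    - {"claw": 100,"offset": [0.0067,-0.0522,0.0084],"rot": [0,0,0]}
    - {"claw": 100,"offset": [0.0067,-0.0522,0.0084],"rot": [0,0,0]}
    - {"claw": 100,"offset": [0.0067,-0.0522,0.0084],"rot": [0,0,0]}
    - {"claw": 100,"offset": [0.0067,-0.0522,0.0084],"rot": [0,0,0]}
    - {"claw": 100,"offset": [0.0067,-0.0522,0.0084],"rot": [0,0,0]}
    - {"claw": 100,"offset": [0.0067,-0.0522,0.0084],"rot": [0,0,0]}
    - {"claw": 100,"offset": [0.0067,-0.0522,0.0084],"rot": [0,0,0]}
    - {"claw": 100,"offset": [0,0,0],"rot": [0,0,0]}
    - {"claw": 100,"offset": [0,0,0],"rot": [0,0,0]}

```text
clock: 3.08
tcp_pos: [0.4249, -0.2747, 0.4205]
orientation: [-0.018, 1.0, 0.001, -0.0]
contact_force: [-0.4, 0.4, -0.8]
finger_gap: 0.0869
grasp_force: 0.0
```

```bash
python3 - <<'E'
from h import *
c=snap('wrist','w2'); q=sense(); print(q['tcp_pos'],q['orientation'],q['joint_pos'])
print(proj(c,(.423,-.277,.156),True))
h=cv2.cvtColor(c['frame'],cv2.COLOR_RGB2HSV); m=cv2.inRange(h,(108,140,60),(130,255,255))
k,l,st,ce=cv2.connectedComponentsWithStats(m)
for i in range(1,k):
    if st[i,4]>30:
        ys,xs=np.nonzero(l==i); P=np.array([onz(c,x,y,.156,True) for x,y in zip(xs,ys)])[:,:2]; w=np.linalg.svd(P-P.mean(0),full_matrices=False)[2][0]
        print(st[i].tolist(),ce[i].round(1),P.mean(0).round(4),np.degrees(np.arctan2(w[1],w[0])).round(1), np.ptp((P-P.mean(0))@w))
cv2.imwrite('pics/w2b.png',cv2.resize(c['frame'],(800,600))[:,:,::-1])
E
```

```text
[ 0.42499727 -0.2744438   0.42082705] [-1.84515298e-02  9.99829693e-01  3.38929356e-04  1.01905912e-04] [-7.29585171e-01 -7.84452190e-02  1.81141350e+00  6.43937310e-04
  1.40893609e+00 -2.33739053e+00]
(np.float64(277.78298640677303), np.float64(218.01787846545656))
[259, 165, 41, 10, 80] [280.  168.2] [ 0.3842 -0.2766] 91.7 0.03020952977357955
[246, 176, 66, 62, 2181] [278.4 206.8] [ 0.4142 -0.2768] 90.9 0.05031989122238351
[274, 189, 9, 56, 401] [278.  216.3] [ 0.4218 -0.2769] 1.3 0.04437027378429128
```

View pics/w2b.png

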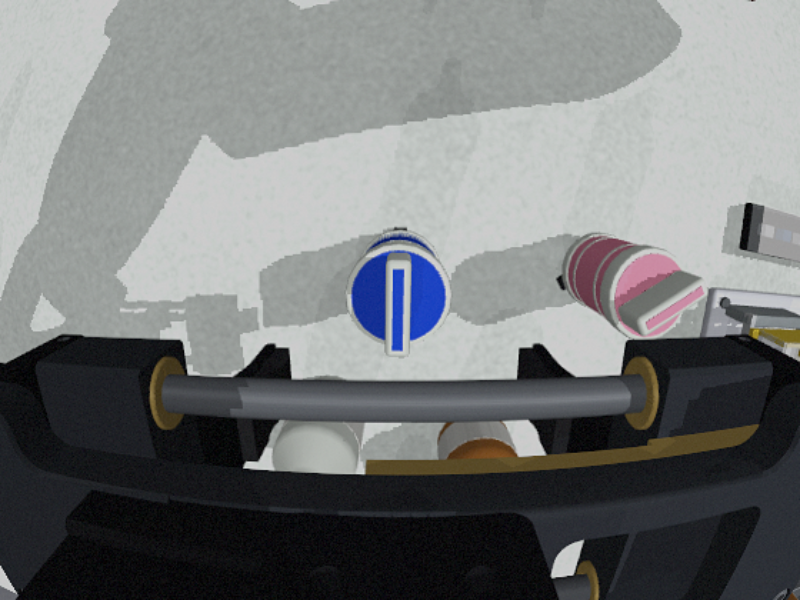

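The blue cartridge's bar stands at (398,303) in the 800×600 view, clear of its neighbours. It measures (0.422,-0.277), yaw 1.3°. Next I descend and grip.

Call:
step_arm:
  plan:
    - {"claw": 100,"offset": [0.0033,-0.0024,0.03],"rot": [0,0,0.8]}
    - {"claw": 100,"offset": [0,0,0.03],"rot": [0,0,0]}
    - {"claw": 100,"offset": [0,0,0.03],"rot": [0,0,0]}
    - {"claw": 100,"offset": [0,0,0.02],"rot": [0,0,0]}
    - {"claw": 100,"offset": [0,0,0],"rot": [0,0,0]}
    - {"claw": 0,"offset": [0,0,0],"rot": [0,0,0]}
    - {"claw": 0,"offset": [0,0,0],"rot": [0,0,0]}
    - {"claw": 0,"offset": [0,0,0],"rot": [0,0,0]}
    - {"claw": 0,"offset": [0,0,0],"rot": [0,0,0]}
    - {"claw": 0,"offset": [0,0,0],"rot": [0,0,0]}
    - {"claw": 0,"offset": [0,0,0],"rot": [0,0,0]}

```text
clock: 4.5
tcp_pos: [0.4212, -0.2786, 0.3107]
orientation: [-0.011, 1.0, 0.0, -0.0]
contact_force: [-0.6, 0.6, 0.4]
finger_gap: 0.035
grasp_force: 0.0
```

Call:
step_arm:
  plan:
    - {"claw": 0,"offset": [0,0,0],"rot": [0,0,0]}
    - {"claw": 0,"offset": [0,0,0],"rot": [0,0,0]}
    - {"claw": 0,"offset": [0,0,0],"rot": [0,0,0]}
    - {"claw": 0,"offset": [0,0,0],"rot": [0,0,0]}
    - {"claw": 0,"offset": [0,0,-0.01],"rot": [0,0,0]}
    - {"claw": 0,"offset": [0,0,-0.05],"rot": [0,0,0]}
    - {"claw": 0,"offset": [0,0,-0.06],"rot": [0,0,0]}
    - {"claw": 0,"offset": [0,0,-0.06],"rot": [0,0,0]}
    - {"claw": 0,"offset": [0,0,-0.04],"rot": [0,0,0]}
    - {"claw": 0,"offset": [0,0,0],"rot": [0,0,0]}
    - {"claw": 0,"offset": [0,0,0],"rot": [0,0,0]}

```text
clock: 5.88
tcp_pos: [0.421, -0.2784, 0.5292]
orientation: [-0.011, 1.0, 0.001, -0.001]
contact_force: [-0.1, -0.4, -3.2]
finger_gap: 0.014
grasp_force: 30.0
```

```bash
python3 - <<'E'
from h import *
c=snap('wrist','w3'); q=sense(); print(q['tcp_pos'],q['orientation'],q['finger_gap'],q['grasp_force'],q['contact_force'])
t=q['tcp_pos']; zb=t[2]-.311+.156
h=cv2.cvtColor(c['frame'],cv2.COLOR_RGB2HSV); m=cv2.inRange(h,(108,140,60),(130,255,255))
k,l,st,ce=cv2.connectedComponentsWithStats(m)
for i in range(1,k):
    if st[i,4]>30:
        ys,xs=np.nonzero(l==i); P=np.array([onz(c,x,y,zb,True) for x,y in zip(xs,ys)])[:,:2]; w=np.linalg.svd(P-P.mean(0),full_matrices=False)[2][0]
        print(st[i].tolist(),ce[i].round(1),(P.mean(0)-t[:2]).round(4),np.degrees(np.arctan2(w[1],w[0])).round(1), np.ptp((P-P.mean(0))@w))
E
```

```text
[ 0.42104276 -0.27829403  0.52837519] [-0.01061826  0.99994181  0.00128119 -0.00141108] 0.013813555868198447 29.99327606521547 [-0.48642375 -0.01139636 -3.4426971 ]
[261, 182, 44, 7, 49] [283.2 183.8] [-0.0466  0.0006] 91.2 0.018151877103795382
[246, 185, 74, 24, 516] [282.5 192.8] [-0.0427  0.0004] 91.2 0.031323156507784125
[267, 196, 32, 3, 36] [282.6 196.8] [-0.041   0.0005] 90.7 0.013161529657554006
[236, 210, 94, 51, 1676] [282.5 232. ] [-0.0253  0.0007] 91.1 0.04109110849116436
[276, 241, 14, 26, 342] [282.1 253.3] [-0.0154  0.0008] 0.4 0.01205981672008043
[277, 296, 12, 26, 303] [282.3 308.3] [0.0131 0.0014] -0.1 0.01428378599060754
```

Call:
step_arm:
  plan:
    - {"claw": 0,"offset": [0,0,0],"rot": [0,0,1.8]}
    - {"claw": 0,"offset": [-0.0129,0.0553,0],"rot": [0,0,0]}
    - {"claw": 0,"offset": [-0.0129,0.0553,0],"rot": [0,0,0]}
    - {"claw": 0,"offset": [-0.0129,0.0553,0],"rot": [0,0,0]}
    - {"claw": 0,"offset": [-0.0129,0.0553,0],"rot": [0,0,0]}
    - {"claw": 0,"offset": [-0.0129,0.0553,0],"rot": [0,0,0]}
    - {"claw": 0,"offset": [-0.0129,0.0553,0],"rot": [0,0,0]}
    - {"claw": 0,"offset": [-0.0129,0.0553,0],"rot": [0,0,0]}
    - {"claw": 0,"offset": [-0.0129,0.0553,0],"rot": [0,0,0]}
    - {"claw": 0,"offset": [-0.0129,0.0553,0],"rot": [0,0,0]}
    - {"claw": 0,"offset": [-0.0129,0.0553,0],"rot": [0,0,0]}
    - {"claw": 0,"offset": [0,0,0.03],"rot": [0,0,0]}

```text
clock: 7.42
tcp_pos: [0.5562, 0.2771, 0.5007]
orientation: [0.003, 1.0, 0.001, 0.001]
contact_force: [-1.0, -1.1, -3.6]
finger_gap: 0.0139
grasp_force: 30.0
```

Call:
step_arm:
  plan:
    - {"claw": 0,"offset": [0,0,0.04],"rot": [0,0,0]}
    - {"claw": 0,"offset": [0,0,0.03],"rot": [0,0,0]}
    - {"claw": 0,"offset": [0,0,0],"rot": [0,0,0]}
    - {"claw": 0,"offset": [0,0,0],"rot": [0,0,0]}

```text
clock: 7.92
tcp_pos: [0.5562, 0.2732, 0.4315]
orientation: [0.005, 1.0, 0.0, 0.0]
contact_force: [-0.2, -0.1, -2.7]
finger_gap: 0.0135
grasp_force: 30.0
```

```bash
python3 - <<'E'
from h import *
s,d=snap('scene','s4'),snap('side','d4'); q=sense(); print(q['tcp_pos'],q['orientation'],q['joint_pos'].round(2),q['contact_force'])
t=q['tcp_pos']; fz=t[2]-.3107; print('foot',fz)
w=load('w1'); h=cv2.cvtColor(w['frame'],cv2.COLOR_RGB2HSV); m=cv2.inRange(h,(20,100,90),(34,255,255))
k,l,st,ce=cv2.connectedComponentsWithStats(m[215:262,285:320]); print([(st[i].tolist(),ce[i]+[285,215],onz(w,*(ce[i]+[285,215]),.054,True).round(4)) for i in range(1,k) if st[i,4]>20])
out=[]
for c,n in((s,'s'),(d,'d')):
    u,v=map(int,proj(c,(.5556,.2738,.09))); f=c['frame'][v-50:v+25,u-50:u+50]; out.append(cv2.resize(f,(400,300),interpolation=cv2.INTER_CUBIC)); print(n,u-50,v-50,proj(c,(t[0],t[1],fz)),proj(c,(.5556,.2738,.07)))
cv2.imwrite('pics/c4.png',np.hstack(out)[:,:,::-1])
E
```

```text
[0.55638268 0.27324276 0.43284114] [5.29513189e-03 9.99984719e-01 5.20930453e-04 1.50034797e-03] [ 0.33  0.19  1.51 -0.    1.44 -1.23] [-0.29741932  0.63537421 -1.94668873]
foot 0.12214114169194756
[([7, 16, 19, 19, 283], array([300.83038869, 240.2614841 ]), array([0.5548, 0.2736, 0.054 ]))]
s 288 215 (np.float64(339.4557787700354), np.float64(258.5374790523096)) (np.float64(337.15364550609786), np.float64(269.5945428378382))
d 195 141 (np.float64(246.06323608502137), np.float64(181.28712115125697)) (np.float64(245.8865664742941), np.float64(197.50917482414485))
```

View pics/c4.png

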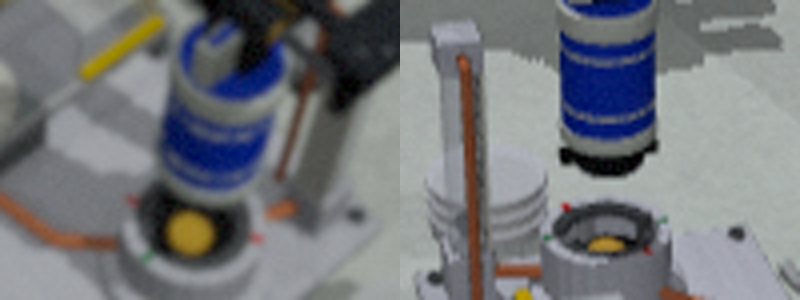

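The crops show the cartridge hanging upright over the bore. The foot in the side view is within a pixel of the socket centre, at about x=246.

Call:
step_arm:
  plan:
    - {"claw": 0,"offset": [0.0015,0.0005,0.02],"rot": [0,0,0]}
    - {"claw": 0,"offset": [0,0,0.02],"rot": [0,0,0]}
    - {"claw": 0,"offset": [0,0,0.01],"rot": [0,0,0]}
    - {"claw": 0,"offset": [0,0,0.005],"rot": [0,0,0]}
    - {"claw": 0,"offset": [0,0,0.004],"rot": [0,0,0]}
    - {"claw": 0,"offset": [0,0,0.003],"rot": [0,0,0]}
    - {"claw": 0,"offset": [0,0,0.003],"rot": [0,0,0]}
    - {"claw": 0,"offset": [0,0,0],"rot": [0,0,0]}

```text
clock: 9.02
tcp_pos: [0.5544, 0.2737, 0.3657]
orientation: [0.005, 1.0, -0.0, -0.0]
contact_force: [0.5, 0.2, -3.1]
finger_gap: 0.0138
grasp_force: 30.0
```

Call:
step_arm:
  plan:
    - {"claw": 0,"offset": [0,0,0.002],"rot": [0,0,0]}
    - {"claw": 0,"offset": [0,0,0.002],"rot": [0,0,0]}
    - {"claw": 0,"offset": [0,0,0.002],"rot": [0,0,0]}
    - {"claw": 0,"offset": [0,0,0.002],"rot": [0,0,0]}
    - {"claw": 0,"offset": [0,0,0],"rot": [0,0,0]}
    - {"claw": 0,"offset": [0,0,0],"rot": [0,0,0]}

```text
clock: 9.78
tcp_pos: [0.5546, 0.2738, 0.3583]
orientation: [0.005, 1.0, 0.0, 0.001]
contact_force: [-0.8, 0.4, 5.0]
finger_gap: 0.0132
grasp_force: 30.0
```

Call:
step_arm:
  plan:
    - {"claw": 0,"offset": [0,0,0.001],"rot": [0,0,0]}
    - {"claw": 0,"offset": [0,0,0.001],"rot": [0,0,0]}
    - {"claw": 0,"offset": [0,0,0.0005],"rot": [0,0,0]}
    - {"claw": 0,"offset": [0,0,0],"rot": [0,0,0]}

```text
clock: 10.28
tcp_pos: [0.5547, 0.2739, 0.3569]
orientation: [0.005, 1.0, 0.0, 0.001]
contact_force: [-2.1, -0.4, 10.0]
finger_gap: 0.0137
grasp_force: 30.0
```

Call:
step_arm:
  plan:
    - {"claw": 0,"offset": [0,0,0],"rot": [0,0,7]}
    - {"claw": 0,"offset": [0,0,0],"rot": [0,0,7]}
    - {"claw": 0,"offset": [0,0,0],"rot": [0,0,7]}
    - {"claw": 0,"offset": [0,0,0],"rot": [0,0,7]}
    - {"claw": 0,"offset": [0,0,0],"rot": [0,0,7]}
    - {"claw": 0,"offset": [0,0,0],"rot": [0,0,7]}
    - {"claw": 0,"offset": [0,0,0],"rot": [0,0,7]}
    - {"claw": 0,"offset": [0,0,0],"rot": [0,0,5]}
    - {"claw": 0,"offset": [0,0,0],"rot": [0,0,0]}

```text
clock: 11.4
tcp_pos: [0.5551, 0.2735, 0.357]
orientation: [0.459, 0.888, 0.001, 0.001]
contact_force: [0.6, -1.5, 8.9]
finger_gap: 0.0135
grasp_force: 30.0
```

```bash
cat > st.py <<'E'
from h import *
q=sense(); Rm=R.from_quat(q['orientation']).as_matrix(); print(q['clock'],q['tcp_pos'].round(4),'yaw',np.degrees(np.arctan2(Rm[1,0],Rm[0,0])).round(2),q['contact_force'].round(1),q['ft_torque'].round(2),q['finger_gap'].round(4),q['joint_pos'].round(2))
E
python3 st.py
```

```text
Traceback (most recent call last):
  File "st.py", line 2, in <module>
    q=sense(); Rm=R.from_quat(q['orientation']).as_matrix(); print(q['clock'],q['tcp_pos'].round(4),'yaw',np.degrees(np.arctan2(Rm[1,0],Rm[0,0])).round(2),q['contact_force'].round(1),q['ft_torque'].round(2),q['finger_gap'].round(4),q['joint_pos'].round(2))
                                                                                                                                                                                                               ^^^^^^^^^^^^^^^^^^^^^
AttributeError: 'float' object has no attribute 'round'
```

Call:
step_arm:
  plan:
    - {"claw": 0,"offset": [0,0,0],"rot": [0,0,2]}
    - {"claw": 0,"offset": [0,0,0],"rot": [0,0,2]}
    - {"claw": 0,"offset": [0,0,0],"rot": [0,0,2]}
    - {"claw": 0,"offset": [0,0,0],"rot": [0,0,1]}
    - {"claw": 0,"offset": [0,0,0],"rot": [0,0,0]}

```text
clock: 12.02
tcp_pos: [0.555, 0.2736, 0.3569]
orientation: [0.512, 0.859, 0.001, 0.001]
contact_force: [-0.5, -1.2, 8.7]
finger_gap: 0.014
grasp_force: 30.1
```

```bash
sed -i "s/q\['finger_gap'\].round(4)/q['finger_gap']/; s/q\['ft_torque'\]/np.array(q['ft_torque'])/" st.py; python3 st.py
```

```text
12.025 [0.555  0.2736 0.3569] yaw 118.44 [-0.5 -1.2  8.7] [-0.42  0.31  0.38] 0.013981803273598926 [ 0.33  0.24  1.59 -0.    1.3  -0.17]
```

Call:
step_arm:
  plan:
    - {"claw": 0,"offset": [0,0,0],"rot": [0,0,1]}
    - {"claw": 0,"offset": [0,0,0],"rot": [0,0,1]}
    - {"claw": 0,"offset": [0,0,0],"rot": [0,0,0]}

```text
clock: 12.4
tcp_pos: [0.555, 0.2737, 0.3569]
orientation: [0.526, 0.85, 0.001, 0.001]
contact_force: [0.2, -1.2, 9.3]
finger_gap: 0.0139
grasp_force: 30.7
```

```bash
python3 st.py
```

```text
12.4 [0.555  0.2737 0.3569] yaw 116.48 [ 0.2 -1.2  9.3] [-0.35  0.16  0.67] 0.013902944193309142 [ 0.33  0.24  1.59 -0.    1.3  -0.13]
```

Call:
step_arm:
  plan:
    - {"claw": 50,"offset": [0,0,0],"rot": [0,0,0]}
    - {"claw": 50,"offset": [0,0,0],"rot": [0,0,0]}
    - {"claw": 50,"offset": [0,0,0],"rot": [0,0,0]}
    - {"claw": 50,"offset": [0,0,0],"rot": [0,0,0]}
    - {"claw": 50,"offset": [0,0,-0.02],"rot": [0,0,0]}
    - {"claw": 50,"offset": [0,0,-0.04],"rot": [0,0,0]}
    - {"claw": 50,"offset": [0,0,-0.05],"rot": [0,0,0]}
    - {"claw": 50,"offset": [0,0,-0.04],"rot": [0,0,0]}
    - {"claw": 50,"offset": [0,0,0],"rot": [0,0,0]}
    - {"claw": 50,"offset": [0,0,0],"rot": [0,0,0]}

```text
clock: 13.65
tcp_pos: [0.5542, 0.2736, 0.5052]
orientation: [0.527, 0.85, -0.0, -0.0]
contact_force: [0.6, 0.5, -1.4]
finger_gap: 0.0432
grasp_force: 0.0
```

```bash
python3 - <<'E'
from h import *
c=snap('wrist','w5'); q=sense(); print(q['tcp_pos'],q['orientation'])
h=cv2.cvtColor(c['frame'],cv2.COLOR_RGB2HSV); m=cv2.inRange(h,(108,140,60),(130,255,255))
k,l,st,ce=cv2.connectedComponentsWithStats(m)
for i in range(1,k):
    if st[i,4]>30:
        ys,xs=np.nonzero(l==i); P=np.array([onz(c,x,y,.2045,True) for x,y in zip(xs,ys)])[:,:2]; w=np.linalg.svd(P-P.mean(0),full_matrices=False)[2][0]
        print(st[i].tolist(),ce[i].round(1),P.mean(0).round(4),np.degrees(np.arctan2(w[1],w[0])).round(1))
m=cv2.inRange(h,(0,150,100),(8,255,255)); k,l,st,ce=cv2.connectedComponentsWithStats(m)
print([(st[i].tolist(),ce[i].round(1),onz(c,*ce[i],.07,True).round(4)) for i in range(1,k) if st[i,4]>2])
cv2.imwrite('pics/w5b.png',cv2.resize(c['frame'],(800,600),interpolation=cv2.INTER_CUBIC)[:,:,::-1])
E
```

```text
[0.55415415 0.27357006 0.50411243] [ 5.26859398e-01  8.49951802e-01 -8.20340021e-04 -6.60788247e-04]
[265, 166, 37, 9, 63] [284.2 168.7] [0.539  0.3074] 27.2
[255, 176, 24, 56, 848] [267.2 204.1] [0.5395 0.2725] -61.9
[288, 176, 25, 55, 872] [300.2 202.5] [0.565  0.2867] 120.2
[280, 187, 9, 50, 315] [284.  211.3] [0.5557 0.2732] -60.7
[([281, 153, 3, 4, 11], array([281.9, 154.5]), array([0.5357, 0.309 , 0.07  ]))]
```

View pics/w5b.png

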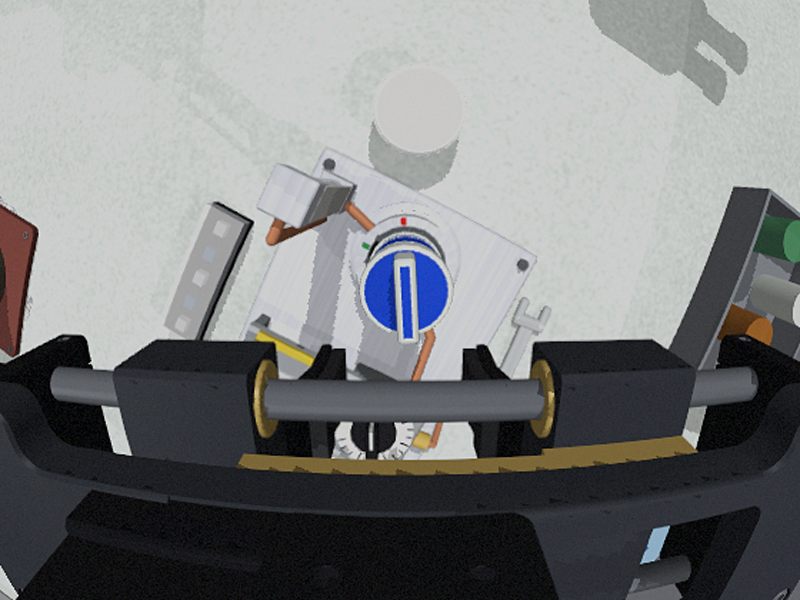

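The view shows the cartridge bar at (405,297), pointing at the red mark at (403,221). It measures -60.7° and sits centred on the socket axis, so it is locked. The knob pointer is the white line at (373,438).

Call:
step_arm:
  plan:
    - {"claw": 50,"offset": [-0.0436,-0.0079,0],"rot": [0,0,0]}
    - {"claw": 50,"offset": [-0.0436,-0.0079,0],"rot": [0,0,0]}
    - {"claw": 50,"offset": [-0.0436,-0.0079,0],"rot": [0,0,0]}
    - {"claw": 50,"offset": [-0.0436,-0.0079,0],"rot": [0,0,0]}
    - {"claw": 50,"offset": [0,0,0.05],"rot": [0,0,0]}
    - {"claw": 50,"offset": [0,0,0.05],"rot": [0,0,0]}
    - {"claw": 50,"offset": [0,0,0],"rot": [0,0,0]}
    - {"claw": 50,"offset": [0,0,0],"rot": [0,0,0]}

```text
clock: 14.7
tcp_pos: [0.604, 0.1036, 0.4064]
orientation: [0.527, 0.85, 0.0, 0.0]
contact_force: [-0.5, -0.0, 1.3]
finger_gap: 0.0435
grasp_force: 0.0
```

```bash
python3 st.py; python3 - <<'E'
from h import *
c=snap('wrist','w6'); k=np.array([.6038,.1033])
u,v=map(int,proj(c,(*k,.066),True)); print(u,v)
h=cv2.cvtColor(c['frame'],cv2.COLOR_RGB2HSV)
m=cv2.inRange(h,(0,120,90),(8,255,255))|cv2.inRange(h,(172,120,90),(179,255,255))
n,l,st,ce=cv2.connectedComponentsWithStats(m)
for i in range(1,n):
    p=onz(c,*ce[i],.066,True)
    if st[i,4]>2 and np.hypot(*(p[:2]-k))<.06: print('mark',st[i],ce[i],p.round(4),np.hypot(*(p[:2]-k)),np.degrees(np.arctan2(*(p[:2]-k)[::-1])))
u0,v0=u-60,v-45; print('crop',u0,v0)
cv2.imwrite('pics/w6c.png',cv2.resize(c['frame'][v0:v0+90,u0:u0+120],(800,600),interpolation=cv2.INTER_CUBIC)[:,:,::-1])
E
```

```text
14.7 [0.604  0.1036 0.4064] yaw 116.43 [-0.5 -0.   1.3] [-0.06  0.    0.02] 0.04353183579022839 [ 0.04  0.19  1.56 -0.    1.39 -0.42]
282 200
mark [298 166   9  10  44] [301.84090909 170.40909091] [0.6075 0.1397 0.066 ] 0.03659312486453962 84.14919041131942
crop 222 155
```

View pics/w6c.png

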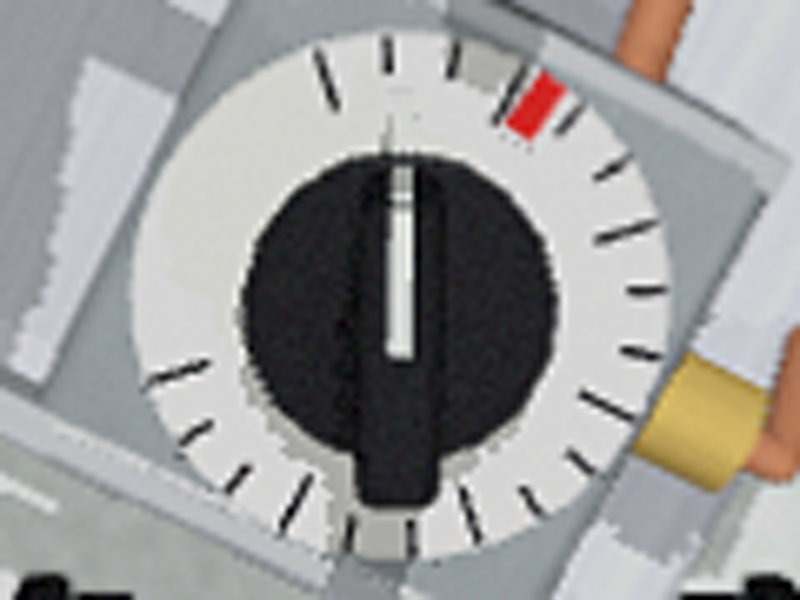

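The crop shows the pointer vertical at crop x≈401 from y=165 to y=355. The red mark runs from (524,125) to (548,85), and the skirt is centred near (400,300).

```bash
python3 - <<'E'
from h import *
c=load('w6'); f=lambda x,y,z: onz(c,222+(x+.5)/6.667-.5,155+(y+.5)/6.667-.5,z,True)[:2]
a,b=f(402,205,.1),f(400,352,.1); e=a-b; print('bar',a,b,np.degrees(np.arctan2(e[1],e[0])))
a,b=f(401.5,165,.07),f(399.5,500,.07)
# dial disc rim points (left,right,top,bottom)
for z in(.06,.064): 
    P=np.array([f(x,y,z) for x,y in((131,285),(669,285),(403,33),(230,85),(590,110),(610,450),(190,450))])
    A=np.c_[2*P,np.ones(len(P))]; s=np.linalg.lstsq(A,(P**2).sum(1),rcond=None)[0]; cen=s[:2]; print('dial',z,cen,np.sqrt(s[2]+cen@cen))
    m=onz(c,301.84,170.41,z,True)[:2]; print('mark',np.hypot(*(m-cen)),np.degrees(np.arctan2(*(m-cen)[::-1])))
    i=f(524,125,z);o=f(548,85,z); print(np.degrees(np.arctan2(*(o-i)[::-1])), np.hypot(*(i-cen)))
# skirt circle at z .07
P=np.array([f(x,y,.07) for x,y in((243,300),(558,300),(290,200),(510,200),(330,170),(500,425))])
A=np.c_[2*P,np.ones(len(P))]; s=np.linalg.lstsq(A,(P**2).sum(1),rcond=None)[0]; print('skirt',s[:2],np.sqrt(s[2]+s[:2]@s[:2]))
E
```

```text
bar [0.59405711 0.12256165] [0.60276235 0.10437989] 115.58462509420903
dial 0.06 [0.60293126 0.10351809] 0.041141653286968484
mark 0.03608727658189864 81.65179295866817
86.0934454177355 0.032700939784452036
dial 0.064 [0.60256837 0.10427556] 0.04063627139376568
mark 0.03564398238484003 81.6517929586665
86.09344541773599 0.03229924316952713
skirt [0.60301616 0.10373549] 0.023378687220470255
```

Call:
step_arm:
  plan:
    - {"claw": 50,"offset": [0.0004,-0.0007,0.04],"rot": [0,0,0.8]}
    - {"claw": 50,"offset": [0,0,0.05],"rot": [0,0,0]}
    - {"claw": 50,"offset": [0,0,0.04],"rot": [0,0,0]}
    - {"claw": 50,"offset": [0,0,0.02],"rot": [0,0,0]}
    - {"claw": 50,"offset": [0,0,0],"rot": [0,0,0]}
    - {"claw": 0,"offset": [0,0,0],"rot": [0,0,0]}
    - {"claw": 0,"offset": [0,0,0],"rot": [0,0,0]}
    - {"claw": 0,"offset": [0,0,0],"rot": [0,0,0]}
    - {"claw": 0,"offset": [0,0,0],"rot": [0,0,0]}
    - {"claw": 0,"offset": [0,0,0],"rot": [0,0,0]}
    - {"claw": 0,"offset": [0,0,0],"rot": [0,0,0]}

```text
clock: 16.12
tcp_pos: [0.6031, 0.1035, 0.2558]
orientation: [0.533, 0.846, 0.0, 0.0]
contact_force: [-1.0, 0.6, 3.8]
finger_gap: 0.012
grasp_force: 30.0
```

```bash
python3 st.py
```

```text
16.125 [0.6031 0.1035 0.2558] yaw 115.61 [-1.   0.6  3.8] [-0.08  0.11 -0.06] 0.011969352546537986 [ 0.04  0.33  1.68  0.    1.12 -0.41]
```

Turn 33° clockwise, release, and rise to look.

Call:
step_arm:
  plan:
    - {"claw": 0,"offset": [0,0,0],"rot": [0,0,7]}
    - {"claw": 0,"offset": [0,0,0],"rot": [0,0,7]}
    - {"claw": 0,"offset": [0,0,0],"rot": [0,0,7]}
    - {"claw": 0,"offset": [0,0,0],"rot": [0,0,7]}
    - {"claw": 0,"offset": [0,0,0],"rot": [0,0,5]}
    - {"claw": 0,"offset": [0,0,0],"rot": [0,0,0]}
    - {"claw": 0,"offset": [0,0,0],"rot": [0,0,0]}
    - {"claw": 50,"offset": [0,0,0],"rot": [0,0,0]}
    - {"claw": 50,"offset": [0,0,0],"rot": [0,0,0]}
    - {"claw": 50,"offset": [0,0,0],"rot": [0,0,0]}
    - {"claw": 50,"offset": [0,0,0],"rot": [0,0,0]}

```text
clock: 17.5
tcp_pos: [0.6026, 0.1034, 0.2549]
orientation: [0.751, 0.66, -0.0, -0.0]
contact_force: [1.0, -0.7, -0.3]
finger_gap: 0.0404
grasp_force: 0.0
```

Call:
step_arm:
  plan:
    - {"claw": 50,"offset": [0,0,-0.03],"rot": [0,0,0]}
    - {"claw": 50,"offset": [0,0,-0.05],"rot": [0,0,0]}
    - {"claw": 50,"offset": [0,0,-0.05],"rot": [0,0,0]}
    - {"claw": 50,"offset": [0,0,-0.02],"rot": [0,0,0]}
    - {"claw": 50,"offset": [0,0,0],"rot": [0,0,0]}
    - {"claw": 50,"offset": [0,0,0],"rot": [0,0,0]}

```text
clock: 18.25
tcp_pos: [0.6023, 0.1034, 0.4026]
orientation: [0.751, 0.66, -0.001, -0.001]
contact_force: [0.5, 0.1, 0.4]
finger_gap: 0.0433
grasp_force: 0.0
```

```bash
python3 st.py; python3 - <<'E'
from h import *
c=snap('wrist','w7'); k=np.array([.6031,.1036])
u,v=map(int,proj(c,(*k,.066),True)); print(u,v)
h=cv2.cvtColor(c['frame'],cv2.COLOR_RGB2HSV)
m=cv2.inRange(h,(0,120,90),(8,255,255))|cv2.inRange(h,(172,120,90),(179,255,255))
n,l,st,ce=cv2.connectedComponentsWithStats(m)
for i in range(1,n):
    for z in(.062,.066):
        p=onz(c,*ce[i],z,True)
        if st[i,4]>2 and np.hypot(*(p[:2]-k))<.06: print('mark',st[i],ce[i],p.round(4),np.hypot(*(p[:2]-k)),np.degrees(np.arctan2(*(p[:2]-k)[::-1])))
u0,v0=u-60,v-45; print('crop',u0,v0)
cv2.imwrite('pics/w7c.png',cv2.resize(c['frame'][v0:v0+90,u0:u0+120],(800,600),interpolation=cv2.INTER_CUBIC)[:,:,::-1])
E
```

```text
18.25 [0.6023 0.1034 0.4026] yaw 82.62 [0.5 0.1 0.4] [-0.01  0.12  0.03] 0.04326492119038817 [ 0.04  0.19  1.57 -0.    1.39  0.17]
285 200
mark [284 160   5   9  43] [285.90697674 163.97674419] [0.6083 0.1397 0.062 ] 0.036433620737202306 81.77213787105903
mark [284 160   5   9  43] [285.90697674 163.97674419] [0.6083 0.1401 0.066 ] 0.036831982839591534 81.81997134076424
crop 225 155
```

View pics/w7c.png

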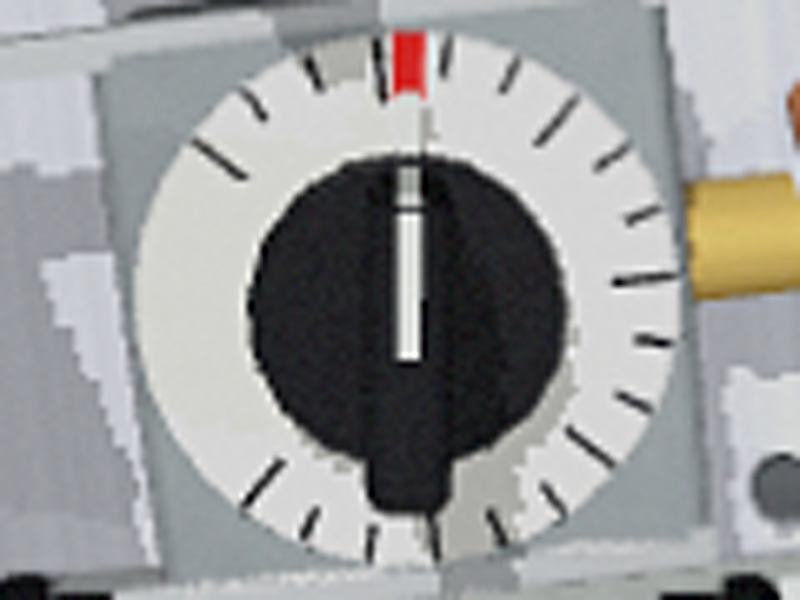

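The pointer stripe (408,210–360) now lines up with the red mark (408,62), so the knob is set. Next I turn the tool, close the fingers, and go in front of the cover.

Call:
step_arm:
  plan:
    - {"claw": 0,"offset": [0,0,0],"rot": [0,0,-9.68]}
    - {"claw": 0,"offset": [0,0,0],"rot": [0,0,-9.68]}
    - {"claw": 0,"offset": [0,0,0],"rot": [0,0,-9.68]}
    - {"claw": 0,"offset": [0,0,0],"rot": [0,0,-9.68]}
    - {"claw": 0,"offset": [0,0,0],"rot": [0,0,-9.68]}
    - {"claw": 0,"offset": [0,0,0],"rot": [0,0,-9.68]}
    - {"claw": 0,"offset": [0,0,0],"rot": [0,0,-9.68]}
    - {"claw": 0,"offset": [0,0,0],"rot": [0,0,-9.68]}
    - {"claw": 0,"offset": [0,0,0],"rot": [0,0,-9.68]}
    - {"claw": 0,"offset": [0,0,0],"rot": [0,0,-9.68]}

```text
clock: 19.55
tcp_pos: [0.6025, 0.1034, 0.4026]
orientation: [0.002, 1.0, -0.0, -0.002]
contact_force: [0.1, 0.1, 0.0]
finger_gap: 0.0006
grasp_force: 0.0
```

Call:
step_arm:
  plan:
    - {"claw": 0,"offset": [0.047,0,0],"rot": [0,0,0]}
    - {"claw": 0,"offset": [0.047,0,0],"rot": [0,0,0]}
    - {"claw": 0,"offset": [0.047,0.001,0],"rot": [0,0,0]}
    - {"claw": 0,"offset": [0.046,0.001,0],"rot": [0,0,0]}
    - {"claw": 0,"offset": [0,0,0],"rot": [0,0,0]}
    - {"claw": 0,"offset": [0,0,0],"rot": [0,0,0]}

```text
clock: 20.3
tcp_pos: [0.4162, 0.1074, 0.4046]
orientation: [0.005, 1.0, -0.0, -0.0]
contact_force: [0.3, -0.1, 0.3]
finger_gap: 0.0004
grasp_force: 0.0
```

```bash
python3 st.py; python3 - <<'E'
from h import *
c=snap('wrist','w8'); h=cv2.cvtColor(c['frame'],cv2.COLOR_RGB2HSV); m=cv2.inRange(h,(20,140,90),(34,255,255))
k,l,st,ce=cv2.connectedComponentsWithStats(m)
for i in range(1,k):
    if st[i,4]>60: print(st[i].tolist(),ce[i].round(1),onz(c,*ce[i],.136,True).round(4))
cv2.imwrite('pics/w8b.png',c['frame'][:,:,::-1])
E
```

```text
20.3 [0.4162 0.1074 0.4046] yaw 179.42 [ 0.3 -0.1  0.3] [-0.   -0.04 -0.02] 0.00041426867453892957 [ 0.07 -0.27  2.01 -0.    1.4  -1.49]
[235, 236, 89, 8, 438] [279.4 238.3] [0.432  0.1058 0.136 ]
[92, 311, 326, 21, 2431] [270.2 322.7] [0.5126 0.0964 0.136 ]
```

View pics/w8b.png

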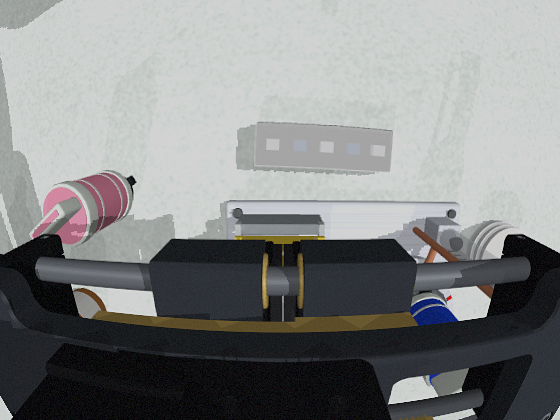

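The wall of the cover shows as the yellow strip at (279,238), centred on the fingers' line, and the cover is still open. I descend in front of it, then push.

Call:
step_arm:
  plan:
    - {"claw": 0,"offset": [0,0,0.05],"rot": [0,0,0]}
    - {"claw": 0,"offset": [0,0,0.05],"rot": [0,0,0]}
    - {"claw": 0,"offset": [0,0,0.037],"rot": [0,0,0]}
    - {"claw": 0,"offset": [0,0,0],"rot": [0,0,0]}
    - {"claw": 0,"offset": [-0.01,0,0],"rot": [0,0,0]}
    - {"claw": 0,"offset": [-0.01,0,0],"rot": [0,0,0]}
    - {"claw": 0,"offset": [-0.01,0,0],"rot": [0,0,0]}
    - {"claw": 0,"offset": [-0.01,0,0],"rot": [0,0,0]}
    - {"claw": 0,"offset": [-0.01,0,0],"rot": [0,0,0]}

```text
clock: 21.48
tcp_pos: [0.4665, 0.1069, 0.2684]
orientation: [0.005, 1.0, -0.0, -0.0]
contact_force: [-3.6, -0.4, 0.6]
finger_gap: 0.0006
grasp_force: 1.2
```

Call:
step_arm:
  plan:
    - {"claw": 0,"offset": [-0.01,0,0],"rot": [0,0,0]}
    - {"claw": 0,"offset": [-0.01,0,0],"rot": [0,0,0]}
    - {"claw": 0,"offset": [-0.01,0,0],"rot": [0,0,0]}
    - {"claw": 0,"offset": [-0.01,0,0],"rot": [0,0,0]}
    - {"claw": 0,"offset": [-0.01,0,0],"rot": [0,0,0]}
    - {"claw": 0,"offset": [-0.01,0,0],"rot": [0,0,0]}
    - {"claw": 0,"offset": [-0.005,0,0],"rot": [0,0,0]}
    - {"claw": 0,"offset": [0,0,0],"rot": [0,0,0]}

```text
clock: 22.48
tcp_pos: [0.5314, 0.1062, 0.2682]
orientation: [0.005, 1.0, 0.0, 0.0]
contact_force: [-0.9, 0.5, 0.6]
finger_gap: 0.0001
grasp_force: 0.0
```

Call:
step_arm:
  plan:
    - {"claw": 0,"offset": [-0.003,0,0],"rot": [0,0,0]}
    - {"claw": 0,"offset": [-0.003,0,0],"rot": [0,0,0]}
    - {"claw": 0,"offset": [-0.003,0,0],"rot": [0,0,0]}

```text
clock: 22.85
tcp_pos: [0.5399, 0.1062, 0.2682]
orientation: [0.005, 1.0, 0.0, -0.0]
contact_force: [-2.0, -0.7, 0.4]
finger_gap: 0.0003
grasp_force: 1.1
```

Call:
step_arm:
  plan:
    - {"claw": 0,"offset": [-0.003,0,0],"rot": [0,0,0]}
    - {"claw": 0,"offset": [-0.003,0,0],"rot": [0,0,0]}

```text
clock: 23.1
tcp_pos: [0.546, 0.1061, 0.2681]
orientation: [0.005, 1.0, 0.0, -0.0]
contact_force: [-1.7, 1.3, 0.5]
finger_gap: 0.0006
grasp_force: 1.1
```

Call:
step_arm:
  plan:
    - {"claw": 0,"offset": [-0.003,0,0],"rot": [0,0,0]}
    - {"claw": 0,"offset": [-0.003,0,0],"rot": [0,0,0]}

```text
clock: 23.35
tcp_pos: [0.5521, 0.106, 0.2681]
orientation: [0.005, 1.0, 0.0, -0.0]
contact_force: [-2.5, -0.1, 0.5]
finger_gap: 0.0006
grasp_force: 1.1
```

Call:
step_arm:
  plan:
    - {"claw": 0,"offset": [-0.002,0,0],"rot": [0,0,0]}
    - {"claw": 0,"offset": [-0.001,0,0],"rot": [0,0,0]}

```text
clock: 23.6
tcp_pos: [0.555, 0.106, 0.2682]
orientation: [0.005, 1.0, 0.0, -0.0]
contact_force: [-2.4, 1.2, -0.3]
finger_gap: 0.0001
grasp_force: 1.0
```

Call:
step_arm:
  plan:
    - {"claw": 0,"offset": [-0.002,0,0],"rot": [0,0,0]}
    - {"claw": 0,"offset": [-0.002,0,0],"rot": [0,0,0]}

```text
clock: 23.85
tcp_pos: [0.5574, 0.106, 0.2681]
orientation: [0.005, 1.0, -0.0, -0.003]
contact_force: [-18.1, 0.9, 12.9]
finger_gap: 0.0003
grasp_force: 8.8
```

Call:
step_arm:
  plan:
    - {"claw": 0,"offset": [-0.002,0,0],"rot": [0,0,0]}
    - {"claw": 0,"offset": [-0.002,0,0],"rot": [0,0,0]}

```text
clock: 24.1
tcp_pos: [0.5591, 0.1062, 0.268]
orientation: [0.005, 1.0, -0.0, -0.008]
contact_force: [-33.0, 0.3, 25.6]
finger_gap: 0.0008
grasp_force: 16.6
```

Call:
step_arm:
  plan:
    - {"claw": 0,"offset": [0.004,0,0],"rot": [0,0,0]}
    - {"claw": 0,"offset": [0.01,0,0],"rot": [0,0,0]}
    - {"claw": 0,"offset": [0.03,0,0],"rot": [0,0,0]}
    - {"claw": 0,"offset": [0.03,0,0],"rot": [0,0,0]}
    - {"claw": 0,"offset": [0.01,0,-0.05],"rot": [0,0,0]}
    - {"claw": 0,"offset": [0,0,-0.06],"rot": [0,0,0]}
    - {"claw": 0,"offset": [0,0,-0.06],"rot": [0,0,0]}
    - {"claw": 0,"offset": [0.02,-0.02,-0.04],"rot": [0,0,0]}
    - {"claw": 0,"offset": [0,0,0],"rot": [0,0,0]}
    - {"claw": 0,"offset": [0,0,0],"rot": [0,0,0]}

```text
clock: 25.35
tcp_pos: [0.4587, 0.0869, 0.4778]
orientation: [0.005, 1.0, 0.0, 0.0]
contact_force: [-0.3, -0.4, -0.4]
finger_gap: 0.0006
grasp_force: 0.0
```

```bash
python3 st.py; python3 - <<'E'
from h import *
s,d=snap('scene','s9'),snap('side','d9')
f=lambda c,x,y:cv2.resize(c['frame'][y:y+100,x:x+133],(400,300),interpolation=cv2.INTER_CUBIC)
cv2.imwrite('pics/c9.png',np.hstack([f(s,240,185),f(d,190,155)])[:,:,::-1])
E
```

```text
25.35 [0.4587 0.0869 0.4778] yaw 179.39 [-0.3 -0.4 -0.4] [ 0.    0.02 -0.01] 0.0006190473846097471 [ 0.02 -0.21  1.82  0.    1.53 -1.54]
```

View pics/c9.png

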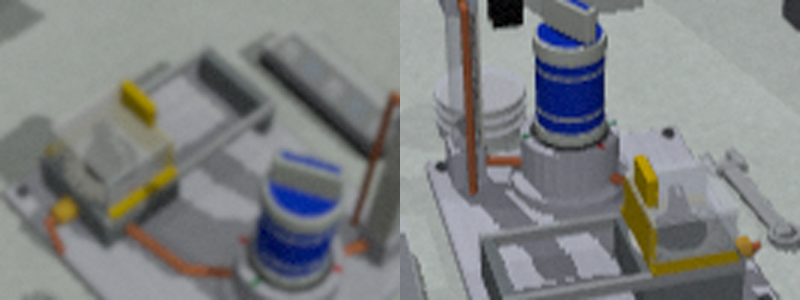

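The cover is fully home over the knob, with its tab at (138,103) in the left crop. The cartridge is seated and locked in the socket at (570,90) in the right crop, and the robot is clear of everything.

```bash
python3 -c "
from rig import *
print(finish_job())"
```

```text
the job is handed in; nothing more can be done
None
```

The purge is back in service and handed in at about 25 s: the blue cartridge is locked at its stop, the knob pointer is on the red mark, and the lock cover is home against its end stop. I touched nothing else on the bench.

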